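Bring the square tin on the jar carousel round to the picking tray and hold it there

TASK

Take the screw-jar carousel by the wooden handle on top and turn it gently, without jerking, until the tall square tin stands squarely in the middle of the front, right behind the picking tray; turn it only by the handle, so that no jar or tin is pushed or upset, and leave everything else on the bench where it is. Then keep your grip on the handle and hold the carousel still with the tin at the front, so that I can prise the tin's tight lid off without the carousel spinning: finish while holding, do not let go.

Things in the scene. Friction and masses are not known exactly. Their poses are not given: they have to be found in the camera images.
- base: the fixed plywood base: board 310 x 310 mm, 18 mm thick, with a picking tray (100 mm deep, 240 mm wide, rim 26 mm high) along its front edge. Origin on the bench top, exactly under the turning axis. Its -x axis points to the front, over the tray's middle (towards the robot, at most 23 degrees askew); y along the front, z up.
- carousel: the turntable: round wooden board 300 mm across on a free-running bearing (friction 0.03 Nm, no stops), turning about the vertical through its origin, which is on the axis, 30 mm above the bench. Six steel collars (81 mm wide, 18 mm high) stand on it 60 degrees apart, 105 mm from the axis; each holds a jar or tin, standing on the board's top, 42 mm above the bench.
- handle (a point): the carrying handle, rigid with the turntable: wooden grip bar 96 x 18 x 24 mm (long, wide, high) on two 10 mm steel rods 76 mm apart. This point is the bar's middle, on the turning axis, 215 mm above the bench. Bar along its y axis; x across the 18 mm width; z up. Nothing else on the carousel is higher than 177 mm, or within 64 mm of the axis above the board.
- square_tin: the wanted tin: tall, square, bare metal, 50 x 50 mm body, 53 mm square lid, 135 mm high; the others on the carousel are round and lower. upright, origin at the centre of its underside; it stands loose in its collar (about 3 mm of play), turned any way, 105 mm from the axis. It starts in a place at the sides or back.
- jar_a: round glass jar with a metal lid, 68 mm across, 90 mm high; upright, origin at the centre of its underside; it stands loose in its collar
- jar_b: round glass jar with a metal lid, 68 mm across, 80 mm high; upright, origin at the centre of its underside; it stands loose in its collar
- jar_c: round glass jar with a metal lid, 68 mm across, 95 mm high; upright, origin at the centre of its underside; it stands loose in its collar
- tin_a: round metal tin, 69 mm across, 85 mm high; upright, origin at the centre of its underside; it stands loose in its collar
- tin_b: round metal tin, 69 mm across, 75 mm high; upright, origin at the centre of its underside; it stands loose in its collar
- spray_can: a bystander, not to be disturbed: spray paint can, 66 mm across, 198 mm high, upright beside the base on the left; origin at the centre of its underside
- tape_roll: a bystander, not to be disturbed: roll of tape lying flat, 104 mm across, 48 mm high, left of the base; origin at the centre of its underside
- screwdriver: a bystander, not to be disturbed: screwdriver, 200 mm, lying on the bench behind the base
- wrench: a bystander, not to be disturbed: wrench, 200 mm, lying on the bench right of the base
- screw_box: a bystander, not to be disturbed: cardboard box of screws, 110 x 75 x 55 mm, on the bench beyond the wrench; origin at the centre of its underside
- nut: a bystander, not to be disturbed: large hexagonal steel nut, 30 mm across corners, 13 mm high, lying on the board's front right corner, clear of the turntable; origin at the centre of its underside

How it is judged:
By the outcome, as a careful person would: the job done as asked, in the order asked, and still so for the second after the job is handed in, while the arm keeps its last pose, push and grip.
It also fails if it takes over 67 s, if anything falls off the work surface, if the arm or the gripper's body presses on something with over 40 N, if the wrist force passes 120 N, or if a joint passes its speed limit or range.

ROBOT

A 6-joint arm with a two-finger parallel gripper is mounted at the origin on the work surface. World frame = base frame: x ahead of the robot, y to its left, z up, the work surface at z = 0. Lengths are in m, angles in rad, forces in N, time in s.
With the tool pointing down it reaches from about 0.35 to 0.875 m from the base axis. Payload 4.2 kg.
Tool frame: the origin (TCP) lies between the finger pads, 19 mm behind the fingertips; this is the grasp point; z points along the fingers, y is the direction in which the jaws open and shut (so a half turn about z gives the same grasp; the last joint's range is limited). The gripper opens to 85 mm and grips with 20 to 120 N. Pads are 22 mm wide; open, the fingers measure 114 mm over their backs; the gripper's body (76 mm by 85 mm) begins 54 mm behind the grasp point. The pads swing forward as they close: fully open they stand 13 mm farther back than shut.
Start: joints at [-0.886, 0.385, 0.008, 0, -1.194, -0.259], TCP at [0.258, -0.569, 0.25] pointing down, gripper open.
Joint ranges: [-3.14, 3.14], [-1.21, 2.06], [-1.07, 1.41], [-3.16, 2.05], [-2.99, -0.16], [-3.1, 3.1]. Speed limits (rad/s): [2.79, 2.79, 3.14, 3.14, 3.14, 3.14].

INTERFACE

Orientations are given as a unit quaternion [w, x, y, z].
In Python, from bench import bot gives the robot as it stands.
- The arm moves only by the shell command python3 -m creep 'ROWS' [FORCE]. ROWS is JSON, a list of rows, each an object with "grip": the opening, from -1 (shut) to 1 (fully open); "delta_pos": the shift along the world's x, y, z in mm, a list of three; "rotation": the turn, a rotation vector about the world's x, y, z in rad, a list of three. In form: [{"grip": grip, "delta_pos": [x, y, z], "rotation": [rx, ry, rz]}, ...]. A call has 1 to 20 rows; each row shifts and turns the pose as measured when the row begins; what a row does not reach is not made up. A row lasts 1/8 s, in which the tool goes at most 62.5 mm and 10.7 degrees, less where a joint would pass 70% of its speed; a pose out of reach is approached as far as the arm can. A call is refused whole if a number of a shift passes 62.5 or a number of a turn 0.188, either way. A call with a gripper value outside its range is refused whole. The fingers move at their own pace and stop on an object; FORCE is the grip in N (left out, the last holds). Time passes only in rows, so rows that do not move let the fingers close. It gives the time, the measured TCP pose, the force and the opening at its end, in the units of the state.
- bot.get_obs(): the state, without advancing time (a new reading comes with each control period).
- bot.get_image(name): name is "scene" or "side" or "wrist"; returns (picture, depth): 420x560x3 uint8, red, green, blue; 420x560 float32, m along the optical axis (not along the pixel's ray), 0 where there is no reading.
- bot.camera_info(name): a dict with "fx", "fy", "cx", "cy" (pixels), "rvec" (rotation vector, rad) and "tvec" (3), from world to camera coordinates, as OpenCV has them. Camera axes: x right, y down, z forward; pixel columns grow to the right and rows downward; lengths in m; the calibration is good to about 2 mm. A picture is of the moment at which its call begins: read the wrist's pose just before it. camera_info takes no time and is no camera call; for the wrist camera it gives the pose at the moment of the call.
- bot.sign_off(): hands the job in, once; it reports no verdict.
The state is a dict: "clock": time; "q": joint angles; "qd": joint speeds; "effort": joint torques, N m; "tcp_pos": TCP position; "tool_rot": TCP orientation; "wrist_force": force on the tool from outside, world axes, zero at the start; "moment": the same for the moment, N m; "opening": finger opening in m.
Only numpy, scipy, OpenCV 4.12 (cv2) and the standard library are available. Lean on these libraries where they do the work, as an engineer would, in place of code of your own. Each camera call takes 0.05 s, during which the arm holds its last target. There are 200 camera calls.

## Working session

There is one attempt and no reset: what is moved stays moved. The work goes in short steps, Python scripts to look and compute and a shell command to move; the robot and the scene stay as the last step left them, time stands still between calls to the robot, and variables do not carry over. Pictures are saved under pics/ and viewed, about 8 in all and at most 12, crops included, and the job is handed in when it is done.

```bash
mkdir -p pics; ls; cat > h.py <<'E'
import numpy as np,cv2
from bench import bot
def save(n,f):
    im,d=bot.get_image(n); ci=bot.camera_info(n)
    cv2.imwrite(f'pics/{f}.png',im[:,:,::-1]); np.savez(f'pics/{f}.npz',im=im,d=d,**{k:np.array(v) for k,v in ci.items()})
def load(f):
    return np.load(f'pics/{f}.npz')
def cloud(z):
    d=z['d'];v,u=np.mgrid[:d.shape[0],:d.shape[1]]
    P=np.stack([(u-z['cx'])/z['fx']*d,(v-z['cy'])/z['fy']*d,d],-1)
    R=cv2.Rodrigues(z['rvec'])[0]
    return (P-z['tvec'].reshape(3))@R
E
python3 - <<'E'
from h import *
save('scene','s0');save('side','d0')
import cv2
print({k:v for k,v in bot.get_obs().items()})
for f in('s0','d0'):
    z=load(f);R=cv2.Rodrigues(z['rvec'])[0];print(f,-R.T@z['tvec'].reshape(3),R[2])
    P=cloud(z);m=(z['d']>0)&(abs(P[...,2]-.222)<.012)&(P[...,0]>.35)&(abs(P[...,1])<.35)
    print(m.sum(),P[m].mean(0) if m.any() else 0)
a=cv2.imread('pics/s0.png');cv2.imwrite('pics/s0b.png',cv2.resize(a,(800,600)))
a=cv2.imread('pics/d0.png');cv2.imwrite('pics/d0b.png',cv2.resize(a,(800,600)))
E
```

```text
pics
{'clock': 0.1, 'q': array([-8.86398121e-01,  3.85461997e-01,  6.79079822e-03, -4.09699240e-04,
       -1.19399924e+00, -2.58623912e-01]), 'qd': array([-0.00033815, -0.00136473,  0.00200687,  0.00214215,  0.00073967,
        0.00046836]), 'effort': array([-4.03412787e-04, -3.93319094e+01,  1.88929850e+01,  4.19804201e+00,
       -2.57424879e-03,  2.58399403e-06]), 'tcp_pos': array([ 0.25797466, -0.56875747,  0.24905643]), 'tool_rot': array([-2.56010101e-04, -2.11208803e-01,  9.77440498e-01,  9.21296608e-04]), 'wrist_force': array([ 0.82951683,  0.17044726, -0.81225568]), 'moment': array([-0.04126109, -0.04216215, -0.03054525]), 'opening': 0.085310380490418}
s0 [ 1.37386032 -0.51996238  0.79563021] [-0.69457033  0.45396588 -0.55811024]
9019 [0.95968846 0.09806996 0.21182961]
d0 [0.3801414  0.61592298 0.8175581 ] [ 0.25244231 -0.65405898 -0.71307765]
370 [0.6382961  0.0956267  0.22162536]
```

View pics/s0b.png

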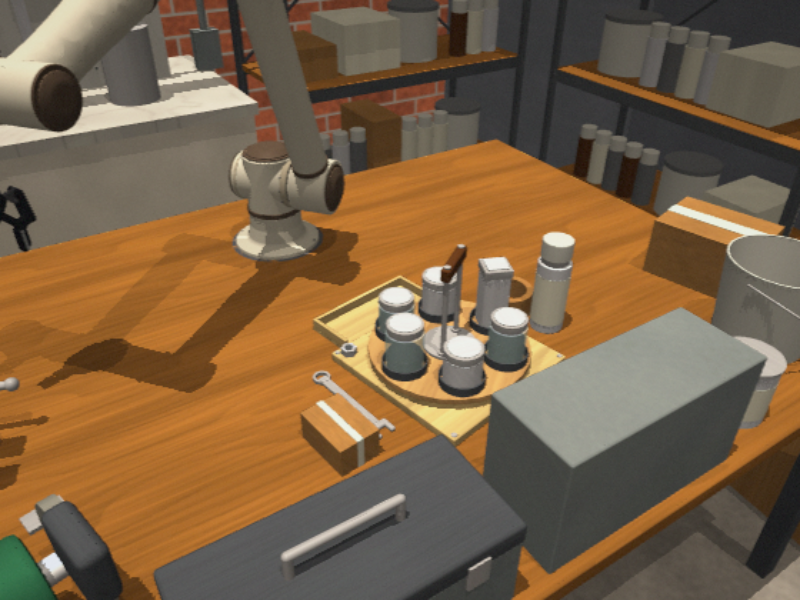

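View pics/d0b.png

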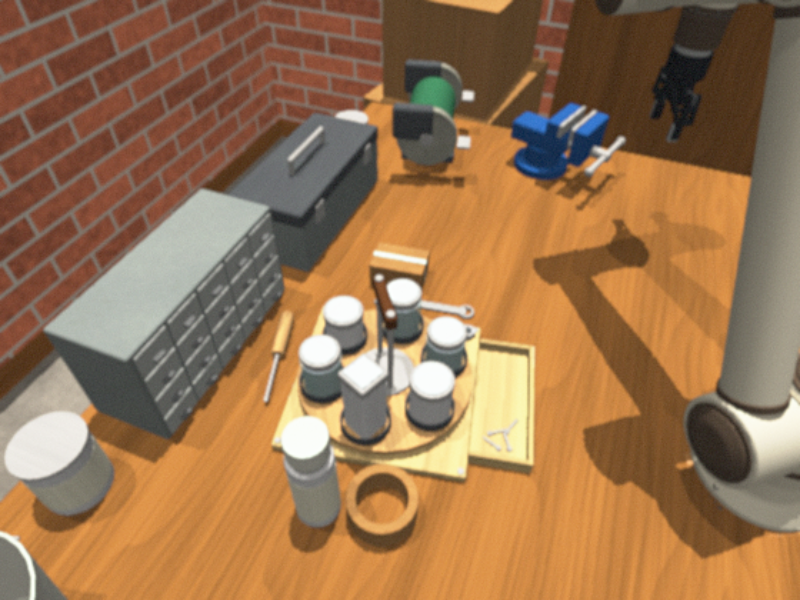

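The scene view shows the handle at about (455,262) and the square tin at (493,290). In the side view they are at about (385,300) and (365,400). The tin is on the left side of the carousel, and the tray faces the robot. Next I fit poses from the depth images.

```bash
cat > m.py <<'E'
from h import *
def meas(f,c=np.array([.638,.096])):
    z=load(f);P=cloud(z).reshape(-1,3);P=P[(z['d']>0).ravel()]
    r=np.hypot(P[:,0]-c[0],P[:,1]-c[1]);o={}
    def rect(n,m,zoff=0):
        Q=P[m]
        if len(Q)<20: print(f,n,len(Q));return
        A=(Q[:,:2]*1000).astype(np.float32)
        k=np.linalg.svd(A-A.mean(0),full_matrices=False)[2][0]
        print(f,n,len(Q),cv2.minAreaRect(A),'pca',np.degrees(np.arctan2(k[1],k[0])).round(1),Q.mean(0).round(4))
    rect('handletop',(r<.07)&(abs(P[:,2]-.227)<.004))
    rect('handle',(r<.07)&(abs(P[:,2]-.215)<.016))
    rect('tintop',(r<.16)&(r>.06)&(abs(P[:,2]-.177)<.004))
    rect('tin',(r<.16)&(r>.06)&(P[:,2]>.15)&(P[:,2]<.182))
    rect('base18',(r<.24)&(abs(P[:,2]-.018)<.003))
    rect('rim26',(r<.30)&(P[:,0]<c[0]-.1)&(abs(P[:,2]-.026)<.003))
    rect('disc',(r<.18)&(abs(P[:,2]-.042)<.003))
if __name__=='__main__':
    import sys
    for f in sys.argv[1:]: meas(f)
E
python3 m.py s0 d0
```

```text
s0 handletop 149 ((608.9275512695312, 75.86226654052734), (17.267309188842773, 94.92372131347656), 35.974647521972656) pca -54.4 [0.6118 0.0735 0.2277]
s0 handle 247 ((609.4946899414062, 75.55912780761719), (17.82915496826172, 96.08074951171875), 35.974647521972656) pca -55.7 [0.6168 0.0689 0.2226]
s0 tintop 224 ((597.6366577148438, 180.5454559326172), (53.999454498291016, 55.114383697509766), 68.39461517333984) pca 21.0 [0.5999 0.1785 0.1772]
s0 tin 395 ((597.731689453125, 180.55308532714844), (53.921024322509766, 55.24087905883789), 67.88513946533203) pca 22.8 [0.6048 0.1743 0.1706]
s0 base18 1777 ((587.8944091796875, 115.01985168457031), (335.2612609863281, 397.2205810546875), 12.095118522644043) pca -111.9 [0.6781 0.0211 0.0189]
s0 rim26 263 ((437.1167297363281, 118.23062896728516), (419.5935363769531, 191.1570281982422), 89.48604583740234) pca -84.2 [0.4036 0.0319 0.0261]
s0 disc 1421 ((611.09814453125, 74.98672485351562), (297.1492614746094, 292.5768127441406), 62.67190170288086) pca -74.1 [0.6516 0.0411 0.043 ]
d0 handletop 209 ((606.220947265625, 82.47605895996094), (16.21005
[... 255 characters left out ...]
7148438, 163.03555297851562), (100.06869506835938, 49.760807037353516), 67.04206085205078) pca 83.5 [0.5959 0.1854 0.1743]
d0 tin 716 ((586.7927856445312, 163.21238708496094), (101.7169189453125, 53.51230239868164), 67.03269958496094) pca 66.5 [0.5936 0.1897 0.1707]
d0 base18 1619 ((638.0484619140625, 142.130615234375), (446.9275207519531, 390.2041320800781), 15.145874977111816) pca 172.9 [0.5618 0.1558 0.0167]
d0 rim26 379 ((434.4020080566406, 132.6400146484375), (431.054443359375, 186.80482482910156), 85.54505157470703) pca 80.8 [0.4124 0.0928 0.0249]
d0 disc 1950 ((606.369873046875, 87.845947265625), (285.9364929199219, 290.360595703125), 58.04152297973633) pca 91.8 [0.5822 0.1236 0.0409]
```

```bash
python3 - <<'E'
from h import *
out=[]
for f,c in(('s0',(.609,.0757)),('d0',(.6063,.0824))):
    z=load(f);R=cv2.Rodrigues(z['rvec'])[0];K=np.array([[z['fx'],0,z['cx']],[0,z['fy'],z['cy']],[0,0,1.]])
    S=1000. # px/m ; image col = left->right = +y to -y ; row down = -x ; centre at axis (400 px wide)
    # X= c0+ (240-v)/S ; Y=c1+(200-u)/S
    A=np.array([[0,-1/S,c[0]+.180],[-1/S,0,c[1]+.2],[0,0,.018],[0,0,1]])
    H=K@np.c_[R,z['tvec'].reshape(3)]@A
    out.append(cv2.warpPerspective(z['im'],np.linalg.inv(H),(400,480))[:,:,::-1])
cv2.imwrite('pics/ortho.png',np.hstack(out))
E
```

```text
(no output)
```

View pics/ortho.png

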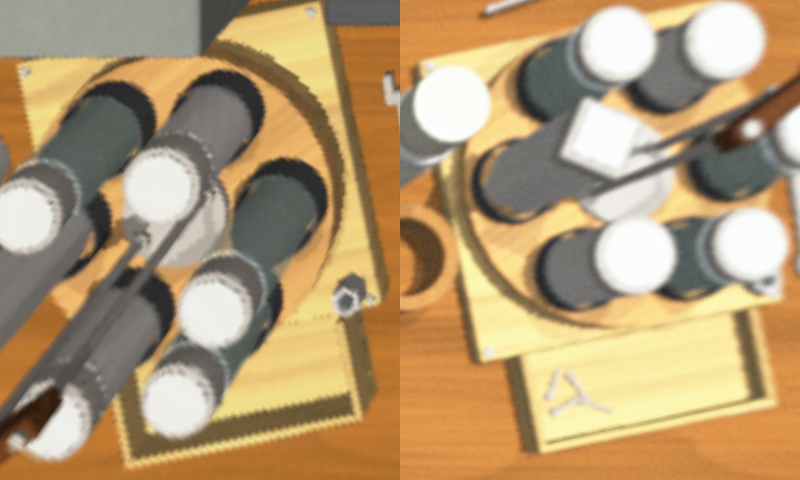

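Estimates:
- **Axis:** about (0.608, 0.079).
- **Bar direction:** about 125.7°.
- **Tin:** about 96°.
- **Front:** about 191.8°, from the ortho picture. The tray's front edge there runs (128,467)–(363,415) in the left panel and (540,452)–(775,402) in the right.

The carousel therefore has to turn about +96°.

I lift first and check which way the wrist turns.

```bash
python3 -m creep '[{"grip":1,"delta_pos":[0,20,40],"rotation":[0,0,-0.15]},{"grip":1,"delta_pos":[10,20,40],"rotation":[0,0,-0.15]}]'; python3 -c "
from bench import bot
print(bot.get_obs()['q'])"
```

```text
clock: 0.35
tcp_pos: [0.2665, -0.5269, 0.3248]
tool_rot: [-0.003, -0.057, 0.998, 0.007]
wrist_force: [0.9, -0.1, 0.4]
opening: 0.0854
[-0.8305489   0.29127161  0.05866113 -0.00431621 -1.35175976 -0.62530008]
```

```bash
python3 -m creep '[{"grip":1,"delta_pos":[24,43,0],"rotation":[0,0,-0.076]},{"grip":1,"delta_pos":[24,43,0],"rotation":[0,0,-0.076]},{"grip":1,"delta_pos":[24,43,0],"rotation":[0,0,-0.076]},{"grip":1,"delta_pos":[24,43,0],"rotation":[0,0,-0.076]},{"grip":1,"delta_pos":[24,43,0],"rotation":[0,0,-0.076]},{"grip":1,"delta_pos":[24,43,0],"rotation":[0,0,-0.076]},{"grip":1,"delta_pos":[24,43,0],"rotation":[0,0,-0.076]},{"grip":1,"delta_pos":[24,43,0],"rotation":[0,0,-0.076]},{"grip":1,"delta_pos":[24,43,0],"rotation":[0,0,-0.076]},{"grip":1,"delta_pos":[24,43,0],"rotation":[0,0,-0.076]},{"grip":1,"delta_pos":[24,43,0],"rotation":[0,0,-0.076]},{"grip":1,"delta_pos":[24,43,0],"rotation":[0,0,-0.076]},{"grip":1,"delta_pos":[24,43,0],"rotation":[0,0,-0.076]},{"grip":1,"delta_pos":[10,20,0],"rotation":[0,0,-0.076]},{"grip":1,"delta_pos":[0,0,0],"rotation":[0,0,0]}]'
python3 - <<'E'
from h import *
from scipy.spatial.transform import Rotation as Ro
save('wrist','w0')
z=load('w0')
P=cloud(z);m=(z['d']>0)&(abs(P[...,2]-.218)<.014)&(np.hypot(P[...,0]-.608,P[...,1]-.079)<.07)
print(m.sum(),P[m].mean(0),[P[m].min(0),P[m].max(0)])
o=bot.get_obs();w=o['tool_rot'];print(o['tcp_pos'],Ro.from_quat(w,scalar_first=True).as_matrix(),o['q'])
import m as M;M.meas('w0',np.array([.608,.079]))
E
```

```text
clock: 2.22
tcp_pos: [0.5937, 0.0739, 0.3212]
tool_rot: [-0.002, 0.474, 0.881, 0.004]
wrist_force: [-0.3, -0.6, -0.2]
opening: 0.0854
4132 [0.60322122 0.08019051 0.22723454] [array([0.57238695, 0.03483582, 0.20747209]), array([0.63943162, 0.11914227, 0.23199155])]
[0.59330897 0.07320207 0.32127139] [[-5.51063135e-01  8.34463458e-01 -3.99425723e-04]
 [ 8.34426431e-01  5.51043072e-01  9.16865246e-03]
 [ 7.87100621e-03  4.71921498e-03 -9.99957887e-01]] [ 0.3891688   0.29851325  0.06189539 -0.00888891 -1.33107826 -2.94502472]
w0 handletop 3958 ((605.8951416015625, 76.90724182128906), (18.020999908447266, 95.23716735839844), 35.737823486328125) pca -54.3 [0.6038 0.0795 0.2275]
w0 handle 4065 ((605.8446655273438, 76.99848937988281), (18.067171096801758, 95.44622039794922), 35.75312042236328) pca -54.2 [0.6033 0.0801 0.2272]
w0 tintop 5974 ((595.4674682617188, 180.9061279296875), (53.06948471069336, 52.84146499633789), 67.57640075683594) pca -118.9 [0.5946 0.181  0.1765]
w0 tin 6186 ((595.6585693359375, 181.1414794921875), (53.661930084228516, 53.05953598022461), 67.64509582519531) pca -111.1 [0.5944 0.1804 0.1762]
w0 base18 9704 ((607.2135620117188, 102.35550689697266), (429.9744873046875, 359.1545104980469), 11.767977714538574) pca 28.0 [0.5842 0.1329 0.0186]
w0 rim26 2465 ((408.6736145019531, 26.61211395263672), (128.1838836669922, 247.2721710205078), 18.789167404174805) pca -77.4 [0.3857 0.0085 0.0263]
w0 disc 19382 ((603.4567260742188, 77.90838623046875), (298.66021728515625, 289.6535339355469), 63.808555603027344) pca 40.4 [0.5867 0.0986 0.0428]
```

View pics/w0.png

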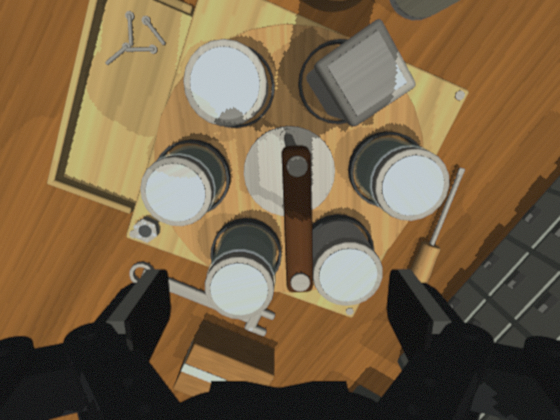

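The wrist view shows the bar from (297,165) to (300,283). The square tin is at (365,75) and the tray at upper left. Axis (0.606, 0.077), bar 125.7°, tin 95.7°. I compute the base yaw from this view and correct the pose above the bar.

```bash
python3 -m creep '[{"grip":1,"delta_pos":[12.7,3.8,-20],"rotation":[-0.009,-0.003,0.04]},{"grip":1,"delta_pos":[0,0,-20],"rotation":[0,0,0]},{"grip":1,"delta_pos":[0,0,0],"rotation":[0,0,0]}]'
python3 - <<'E'
from h import *
z=load('w0');P=cloud(z)
R=cv2.Rodrigues(z['rvec'])[0];C=-R.T@z['tvec'].reshape(3)
def hit(u,v,h):
    r=R.T@np.array([(u-z['cx'])/z['fx'],(v-z['cy'])/z['fy'],1]);return (C+r*(h-C[2])/r[2])[:2]
a,b=hit(461,95,.018),hit(349,310.5,.018);d=a-b;print('screws',a,b,np.hypot(*d),np.degrees(np.arctan2(*d[::-1]))-90)
a,b=hit(95,0,.026),hit(49,183,.026);d=a-b;print('tray',a,b,np.degrees(np.arctan2(*d[::-1]))-90)
# tray floor/front rim inlier pts: board mask edges
A=z['im'];hsv=cv2.cvtColor(A,cv2.COLOR_RGB2HSV)
cv2.imwrite('pics/w0crop.png',cv2.resize(A[0:240,30:250,::-1],None,fx=2.5,fy=2.5,interpolation=cv2.INTER_CUBIC))
from scipy.spatial.transform import Rotation as Ro
o=bot.get_obs();print(o['tcp_pos'],Ro.from_quat(o['tool_rot'],scalar_first=True).as_matrix()[:,1:],o['q'])
E
```

```text
clock: 2.65
tcp_pos: [0.605, 0.0743, 0.2809]
tool_rot: [0.001, 0.456, 0.89, 0.0]
wrist_force: [0.0, -0.6, 0.6]
opening: 0.0855
screws [0.72100928 0.25070218] [ 0.7783152  -0.03635159] 0.29271801390679975 11.289812647361344
tray [0.34452557 0.1126347 ] [ 0.38338895 -0.08977871] 10.868527516521581
[0.60495526 0.07430718 0.28093885] [[ 8.11163027e-01  2.29756143e-03]
 [ 5.84817530e-01 -2.24576473e-04]
 [ 1.73236524e-03 -9.99997335e-01]] [ 3.88011410e-01  3.38209694e-01  1.55898700e-02  1.13653509e-03
 -1.24613489e+00 -2.90531065e+00]
```

View pics/w0crop.png

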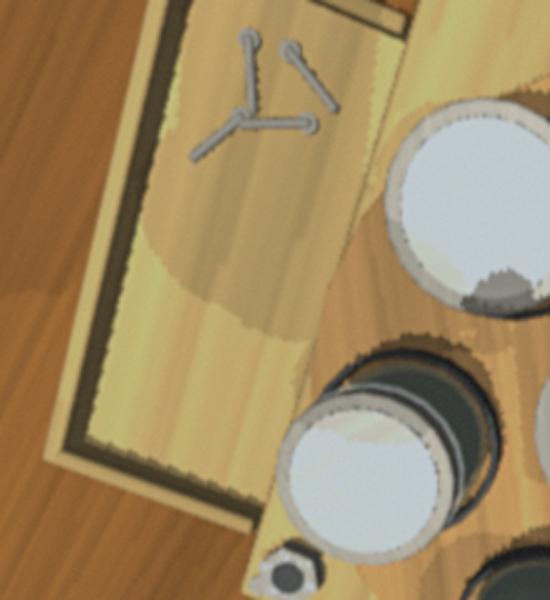

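```bash
python3 -m creep '[{"grip":1,"delta_pos":[0.9,2.7,-20],"rotation":[0,0,0]},{"grip":1,"delta_pos":[0,0,-20],"rotation":[0,0,0]},{"grip":1,"delta_pos":[0,0,-20],"rotation":[0,0,0]},{"grip":1,"delta_pos":[0,0,-8],"rotation":[0,0,0]},{"grip":0.2,"delta_pos":[0,0,0],"rotation":[0,0,0]},{"grip":-0.2,"delta_pos":[0,0,0],"rotation":[0,0,0]}]' 40
python3 - <<'E'
from h import *
o=bot.get_obs();print(o['tcp_pos'],o['q'],o['wrist_force'],o['opening'])
E
```

```text
clock: 3.4
tcp_pos: [0.6075, 0.0735, 0.2193]
tool_rot: [0.006, 0.456, 0.89, 0.004]
wrist_force: [0.9, 0.2, -0.1]
opening: 0.0515
[0.60752928 0.07346658 0.21925518] [ 0.38636325  0.37859747 -0.08307863  0.00435675 -1.09592725 -2.90664009] [ 0.8948981   0.16062234 -0.05532784] 0.05147794264752629
```

```bash
python3 -m creep '[{"grip":-0.2,"delta_pos":[-1.5,3.5,-6],"rotation":[0,0.014,0]},{"grip":-0.3,"delta_pos":[0,0,0],"rotation":[0,0,0]},{"grip":-0.5,"delta_pos":[0,0,0],"rotation":[0,0,0]},{"grip":-0.7,"delta_pos":[0,0,0],"rotation":[0,0,0]},{"grip":-1,"delta_pos":[0,0,0],"rotation":[0,0,0]},{"grip":-1,"delta_pos":[0,0,0],"rotation":[0,0,0]},{"grip":-1,"delta_pos":[0,0,0],"rotation":[0,0,0]}]' 60
python3 - <<'E'
from h import *
o=bot.get_obs();print(o['tcp_pos'],o['q'],o['wrist_force'],o['moment'],o['opening'])
E
```

```text
clock: 4.28
tcp_pos: [0.6067, 0.0776, 0.2146]
tool_rot: [0.0, 0.456, 0.89, 0.001]
wrist_force: [0.4, 0.4, -0.3]
opening: 0.017
[0.60673591 0.07762342 0.21455531] [ 3.90902053e-01  3.87295878e-01 -7.96643304e-02 -1.55797737e-03
 -1.10147697e+00 -2.90791041e+00] [ 0.36576997  0.38250574 -0.3335833 ] [ 0.03294571 -0.01172871  0.0168647 ] 0.017041023896781422
```

```bash
python3 -m creep '[{"grip":-1,"delta_pos":[0,0,0],"rotation":[0,0,0.005]},{"grip":-1,"delta_pos":[0,0,0],"rotation":[0,0,0.01]},{"grip":-1,"delta_pos":[0,0,0],"rotation":[0,0,0.015]},{"grip":-1,"delta_pos":[0,0,0],"rotation":[0,0,0.02]},{"grip":-1,"delta_pos":[0,0,0],"rotation":[0,0,0.025]},{"grip":-1,"delta_pos":[0,0,0],"rotation":[0,0,0.03]},{"grip":-1,"delta_pos":[0,0,0],"rotation":[0,0,0.03]},{"grip":-1,"delta_pos":[0,0,0],"rotation":[0,0,0.03]},{"grip":-1,"delta_pos":[0,0,0],"rotation":[0,0,0.03]},{"grip":-1,"delta_pos":[0,0,0],"rotation":[0,0,0.025]},{"grip":-1,"delta_pos":[0,0,0],"rotation":[0,0,0.02]},{"grip":-1,"delta_pos":[0,0,0],"rotation":[0,0,0.015]},{"grip":-1,"delta_pos":[0,0,0],"rotation":[0,0,0.01]},{"grip":-1,"delta_pos":[0,0,0],"rotation":[0,0,0]}]'
cat > st.py <<'E'
from h import *
from scipy.spatial.transform import Rotation as Ro
o=bot.get_obs();M=Ro.from_quat(o['tool_rot'],scalar_first=True).as_matrix()
print(o['tcp_pos'],'jaw',np.degrees(np.arctan2(M[1,1],M[0,1])),'z',M[:,2],'q',o['q'],o['wrist_force'],o['moment'],o['opening'])
E
python3 st.py
```

```text
clock: 6.02
tcp_pos: [0.6068, 0.0777, 0.2146]
tool_rot: [0.0, 0.325, 0.946, 0.001]
wrist_force: [0.8, 0.3, 0.0]
opening: 0.0176
[0.60681764 0.07770365 0.21456666] jaw 52.029119768036615 z [ 0.00117673  0.0026071  -0.99999591] q [ 3.90703949e-01  3.87628308e-01 -7.88704244e-02 -2.19957930e-03
 -1.10221762e+00 -2.62322489e+00] [8.20976837e-01 3.20955307e-01 3.63967277e-04] [ 0.05141411 -0.04828491  0.02079395] 0.01764200886385462
```

```bash
python3 -m creep '[{"grip":-1,"delta_pos":[0,0,0],"rotation":[0,0,0.01]},{"grip":-1,"delta_pos":[0,0,0],"rotation":[0,0,0.02]},{"grip":-1,"delta_pos":[0,0,0],"rotation":[0,0,0.03]},{"grip":-1,"delta_pos":[0,0,0],"rotation":[0,0,0.04]},{"grip":-1,"delta_pos":[0,0,0],"rotation":[0,0,0.04]},{"grip":-1,"delta_pos":[0,0,0],"rotation":[0,0,0.04]},{"grip":-1,"delta_pos":[0,0,0],"rotation":[0,0,0.04]},{"grip":-1,"delta_pos":[0,0,0],"rotation":[0,0,0.04]},{"grip":-1,"delta_pos":[0,0,0],"rotation":[0,0,0.04]},{"grip":-1,"delta_pos":[0,0,0],"rotation":[0,0,0.04]},{"grip":-1,"delta_pos":[0,0,0],"rotation":[0,0,0.04]},{"grip":-1,"delta_pos":[0,0,0],"rotation":[0,0,0.04]},{"grip":-1,"delta_pos":[0,0,0],"rotation":[0,0,0.04]},{"grip":-1,"delta_pos":[0,0,0],"rotation":[0,0,0.04]},{"grip":-1,"delta_pos":[0,0,0],"rotation":[0,0,0.04]},{"grip":-1,"delta_pos":[0,0,0],"rotation":[0,0,0.04]},{"grip":-1,"delta_pos":[0,0,0],"rotation":[0,0,0.03]},{"grip":-1,"delta_pos":[0,0,0],"rotation":[0,0,0.02]},{"grip":-1,"delta_pos":[0,0,0],"rotation":[0,0,0.01]},{"grip":-1,"delta_pos":[0,0,0],"rotation":[0,0,0]}]'
python3 st.py
```

```text
clock: 8.52
tcp_pos: [0.6069, 0.0779, 0.2146]
tool_rot: [-0.0, -0.009, 1.0, 0.001]
wrist_force: [0.4, -0.6, 1.0]
opening: 0.0174
[0.60686262 0.07789939 0.21455453] jaw 91.07158755374914 z [-4.43913490e-04  2.63149275e-03 -9.99996439e-01] q [ 0.39067869  0.38848703 -0.07728559 -0.00291339 -1.10443376 -1.94146256] [ 0.35862046 -0.56824325  0.95306768] [-0.00244755 -0.08746483  0.03578563] 0.01735905713067538
```

```bash
python3 -m creep '[{"grip":-1,"delta_pos":[0,0,0],"rotation":[0,0,0.01]},{"grip":-1,"delta_pos":[0,0,0],"rotation":[0,0,0.02]},{"grip":-1,"delta_pos":[0,0,0],"rotation":[0,0,0.03]},{"grip":-1,"delta_pos":[0,0,0],"rotation":[0,0,0.04]},{"grip":-1,"delta_pos":[0,0,0],"rotation":[0,0,0.04]},{"grip":-1,"delta_pos":[0,0,0],"rotation":[0,0,0.04]},{"grip":-1,"delta_pos":[0,0,0],"rotation":[0,0,0.04]},{"grip":-1,"delta_pos":[0,0,0],"rotation":[0,0,0.04]},{"grip":-1,"delta_pos":[0,0,0],"rotation":[0,0,0.04]},{"grip":-1,"delta_pos":[0,0,0],"rotation":[0,0,0.04]},{"grip":-1,"delta_pos":[0,0,0],"rotation":[0,0,0.04]},{"grip":-1,"delta_pos":[0,0,0],"rotation":[0,0,0.04]},{"grip":-1,"delta_pos":[0,0,0],"rotation":[0,0,0.04]},{"grip":-1,"delta_pos":[0,0,0],"rotation":[0,0,0.04]},{"grip":-1,"delta_pos":[0,0,0],"rotation":[0,0,0.04]},{"grip":-1,"delta_pos":[0,0,0],"rotation":[0,0,0.04]},{"grip":-1,"delta_pos":[0,0,0],"rotation":[0,0,0.03]},{"grip":-1,"delta_pos":[0,0,0],"rotation":[0,0,0.02]},{"grip":-1,"delta_pos":[0,0,0],"rotation":[0,0,0.01]},{"grip":-1,"delta_pos":[0,0,0],"rotation":[0,0,0]}]'
python3 st.py
python3 - <<'E'
from h import *
import m as M
for n,f in(('side','d1'),('scene','s1'),('wrist','w1')): save(n,f)
for f,c in(('d1',(.6063,.0824)),('s1',(.609,.0757)),('w1',(.606,.077))): M.meas(f,np.array(c))
a=cv2.imread('pics/d1.png')
b=a[160:360,170:390];cv2.imwrite('pics/d1b.png',cv2.resize(b,None,fx=2.7,fy=2.7,interpolation=cv2.INTER_CUBIC))
E
```

```text
clock: 11.02
tcp_pos: [0.6068, 0.0781, 0.2146]
tool_rot: [-0.001, -0.343, 0.939, 0.001]
wrist_force: [0.0, 0.8, 0.7]
opening: 0.017
[0.60678171 0.07808744 0.21455013] jaw 130.08553137069023 z [-0.0017955   0.00193009 -0.99999653] q [ 0.39108831  0.38905284 -0.07646732 -0.0027615  -1.10620189 -1.2610215 ] [0.04391196 0.76609073 0.72795109] [ 0.02674112 -0.07360027 -0.0636082 ] 0.01704194089261964
d1 handletop 123 ((606.452392578125, 81.15657043457031), (93.25730895996094, 25.287311553955078), 46.47139358520508) pca 39.2 [0.6135 0.0875 0.2254]
d1 handle 399 ((603.6725463867188, 85.77391052246094), (95.10263061523438, 34.01369857788086), 36.765499114990234) pca 38.2 [0.609  0.0915 0.217 ]
d1 tintop 256 ((503.28289794921875, 62.96806335449219), (49.71815490722656, 48.10221481323242), 69.62396240234375) pca 122.2 [0.503  0.0639 0.1743]
d1 tin 602 ((503.163330078125, 63.13919448852539), (54.93595886230469, 53.07415008544922), 73.84432220458984) pca -137.1 [0.5024 0.069  0.1701]
d1 base18 1661 ((604.7052001953125, 123.43511199951172), (432.6904296875, 388.57171630859375), 11.433087348937988
[... 1678 characters left out ...]
60156, 59.0479621887207), (52.85921096801758, 52.72795486450195), 72.09046936035156) pca 121.7 [0.506  0.0598 0.1766]
w1 tin 15504 ((503.36346435546875, 59.163326263427734), (53.27580642700195, 52.76858901977539), 72.09442138671875) pca 124.8 [0.5069 0.0594 0.1762]
w1 base18 5976 ((623.8849487304688, 104.27330017089844), (348.07855224609375, 438.2445373535156), 42.22040939331055) pca -27.1 [0.5279 0.1441 0.0187]
w1 rim26 1321 ((450.1654052734375, 218.93588256835938), (228.399658203125, 50.783897399902344), 50.6031608581543) pca 54.4 [0.4109 0.1742 0.0262]
w1 disc 29557 ((588.90625, 73.20950317382812), (247.75082397460938, 308.7032470703125), 40.1070442199707) pca 129.2 [0.5844 0.0557 0.0427]
```

View pics/d1b.png

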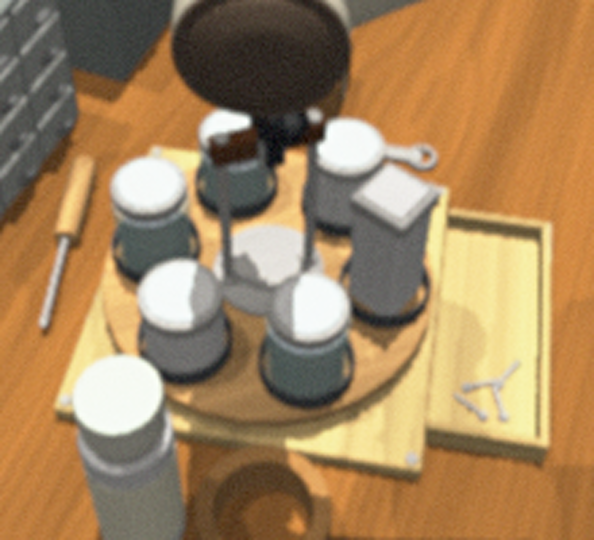

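View pics/w1.png

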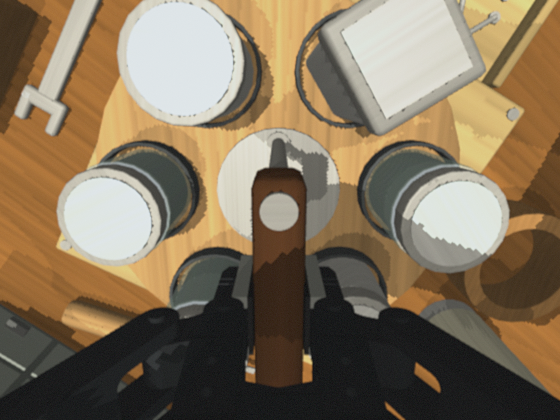

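The side view shows the tin in front of the tray's middle, with all jars upright and the bystanders in place. The tin is at about 190.1° and the front at about 191.5°, so I trim by about +1.4°. I then raise the grip force to hold.

```bash
python3 -m creep '[{"grip":-1,"delta_pos":[0,0,0],"rotation":[0,0,0.005]},{"grip":-1,"delta_pos":[0,0,0],"rotation":[0,0,0.008]},{"grip":-1,"delta_pos":[0,0,0],"rotation":[0,0,0.007]},{"grip":-1,"delta_pos":[0,0,0],"rotation":[0,0,0.003]},{"grip":-1,"delta_pos":[0,0,0],"rotation":[0,0,0]},{"grip":-1,"delta_pos":[0,0,0],"rotation":[0,0,0]}]' 90
python3 -m creep '[{"grip":-1,"delta_pos":[0,0,0],"rotation":[0,0,0]},{"grip":-1,"delta_pos":[0,0,0],"rotation":[0,0,0]},{"grip":-1,"delta_pos":[0,0,0],"rotation":[0,0,0]},{"grip":-1,"delta_pos":[0,0,0],"rotation":[0,0,0]}]'
python3 st.py
python3 - <<'E'
from h import *
import m as M
save('scene','s2');save('wrist','w2')
M.meas('w2',np.array([.6065,.0775]))
z=load('s2');c=(.609,.0757);R=cv2.Rodrigues(z['rvec'])[0];K=np.array([[z['fx'],0,z['cx']],[0,z['fy'],z['cy']],[0,0,1.]])
cv2.imwrite('pics/s2b.png',cv2.resize(z['im'][140:340,200:430,::-1],None,fx=2.6,fy=2.6,interpolation=cv2.INTER_CUBIC))
E
```

```text
clock: 11.92
tcp_pos: [0.6068, 0.0781, 0.2146]
tool_rot: [-0.0, -0.354, 0.935, 0.001]
wrist_force: [-0.6, -0.1, 0.2]
opening: 0.0165
clock: 12.42
tcp_pos: [0.6068, 0.0781, 0.2146]
tool_rot: [-0.0, -0.354, 0.935, 0.001]
wrist_force: [0.5, 0.2, -0.1]
opening: 0.0168
[0.60678886 0.07808864 0.21463746] jaw 131.48476156593296 z [-0.00176329  0.00190663 -0.99999663] q [ 0.39110166  0.38898171 -0.0763615  -0.00272331 -1.10635793 -1.2366313 ] [ 0.51588735  0.23309485 -0.06312517] [ 0.04907712 -0.11537054  0.00864179] 0.016760065605734176
w2 handletop 11213 ((600.7617797851562, 71.95318603515625), (78.88578033447266, 41.54682159423828), 60.61830520629883) pca 41.4 [0.5969 0.0692 0.2274]
w2 handle 13099 ((600.7513427734375, 71.82975769042969), (79.15629577636719, 41.750038146972656), 60.26150131225586) pca 41.4 [0.5965 0.0688 0.2255]
w2 tintop 14813 ((503.7835693359375, 56.5721435546875), (52.79659652709961, 53.12433624267578), 73.31561279296875) pca 123.2 [0.5065 0.0574 0.1766]
w2 tin 15501 ((503.76458740234375, 56.60596466064453), (53.41324996948242, 53.0343132019043), 73.5375747680664) pca 126.2 [0.5074 0.057  0.1761]
w2 base18 5859 ((623.1849365234375, 103.95188903808594), (349.0601806640625, 437.66259765625), 42.349342346191406) pca -26.0 [0.5227 0.1461 0.0187]
w2 rim26 1360 ((449.3509216308594, 217.65328979492188), (233.91322326660156, 49.95923614501953), 50.99372482299805) pca 53.9 [0.4094 0.1738 0.0263]
w2 disc 29556 ((589.8341674804688, 72.44699096679688), (248.2699737548828, 306.95989990234375), 41.559486389160156) pca 130.1 [0.585  0.0554 0.0427]
```

View pics/s2b.png

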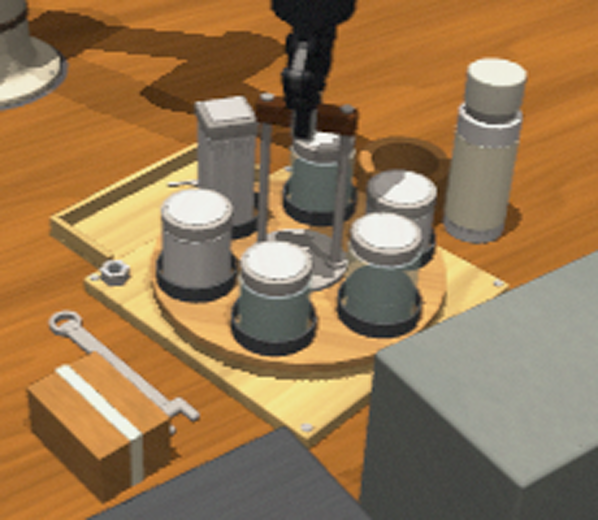

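The tin is at (225,165) in this crop, at the front behind the tray. All jars are upright, and the nut, wrench, box and spray can are undisturbed. The measured tin bearing is 191.5° against a front at 191.5°.

```bash
python3 -c "
from bench import bot
print(bot.sign_off())"
```

```text
the job is handed in; nothing more can be done
None
```

I gripped the carousel by its wooden handle and turned it smoothly about 96° counter-clockwise, until the square tin stood at the middle of the front behind the tray. I handed the job in at about 12.5 s, with the arm still gripping the handle at 90 N and holding the carousel still.

**Final checks:**
- **Tin position:** the last wrist image puts the tin at a bearing of 191.5° from the turning axis. The middle of the tray is at about 191.5°. My separate readings of the tray direction ranged from 190.9° to 192.5°, so the alignment is good to roughly 1°.
- **Forces:** the wrist force read about 1 N or less at every check between moves.
- **Everything else:** in the last pictures all jars and tins stand upright in their collars, and nothing else on the bench appears moved.
- **Disagreement:** the fixed cameras placed the turning axis up to 7 mm apart. I used the wrist camera's value, which lay between them.

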